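# Unscrew the tight lid of the dowel jar in the cam jig

## Task

Clamp the dowel jar in the jig by swinging the cam lever clockwise, all the way round to its stop peg, so that the jar cannot turn. Then unscrew the tight lid anticlockwise until its lugs come free of the thread, raise it straight up, and finish while still holding it level and steady just above the open mouth (a finger's breadth or two), clear of the jar, with the jar still clamped and standing. Leave the glue bottle and the wax tin where they stand.

Things in the scene. Friction and masses are not known exactly. Their poses are not given: they have to be found in the camera images.
- jig: Shop-made holding jig screwed to the bench: plywood base 152 x 194 x 18 mm (y from -90 to +104). Origin: underside of the base, below the axis of the clamped jar. The V block (54 mm high, rubber faces, sprung by a few mm) is on +y and opens to -y; the cam and its lever are on -y. z up.
- handle (a point): Upright turned wooden handle at the lever's end, round, 21 mm thick, from 55 to 114 mm above the bench; the point lies on its axis at 96 mm, 100 mm from the cam's pivot axis. It does not spin on the lever. When open the lever points about to the jig's +x (-10 degrees); at its stop it points to the jig's -118 degrees (between -x and -y).
- jar: Clear plastic jar of wooden dowels with a small paper label, 66 mm thick, shoulder at 74 to 85 mm, neck 45 mm thick, rim 106 mm above its own base. It stands upright, loose, on the jig's base (18 mm above the bench) between V and cam; clamping pushes it up to 9 mm to the jig's +y. Origin: centre of its underside, z up. 0.3 to 0.65 kg.
- jar_mouth (a point): Centre of the jar's mouth, at the height of the rim (124 mm above the bench), z up.
- jar_label (a point): Middle of the paper label, on the jar's side at radius 33 mm, 36 mm above its base (jar's -x side): shows how the jar is turned.
- lid: Black ribbed screw lid, 59 mm across, 24 mm high. Origin: centre of its lower edge, z up; screwed on, this lies 16 mm below the rim (108 mm above the bench, its top at 132). Two lugs inside run under a two-start thread: tight, it needs 0.3 to 0.6 N m; it frees after 1.95 to 2.25 rad anticlockwise (from above) and meets the next thread's stop 0.5 rad later. A springy seal lifts it up to 6 mm meanwhile.
- cam (a joint): Swing of the plywood cam and its lever (body cam: disc of 44 mm set 10 mm off its pivot, plate 36 to 57 mm above the bench). 0 = open, grows clockwise seen from above; it touches the seated jar at about 1.05 rad, then stiffens (up to about 6 N at the handle), passes dead centre at 1.75 and stays against its stop peg at 1.885 (locked). Starts at 0 to 0.35.
- pivot (a point): Point on the cam's pivot axis, 35.5 mm above the bench, about 61 mm to the jig's -y of its origin: the handle swings round this axis in a level circle of radius 100 mm.
- glue_bottle: White glue bottle with a long green cone cap, 73 mm thick, 244 mm high; bystander. Origin: centre of its underside.
- wax_tin: Round flat green-lidded wax tin, 86 mm across, 30 mm high; bystander. Origin: centre of its underside.
Mind the look-alikes: they are no part of the job. Of the things like the lid, leave any that is red; of the rest the larger one is meant.

How it is judged:
By the outcome, as a careful person would: the job done as asked, in the order asked, and still so for the second after the job is handed in, while the arm keeps its last pose, push and grip.
It also fails if it takes over 54 s, if anything falls off the work surface, if the arm or the gripper's body presses on something with over 40 N, if the wrist force passes 120 N, or if a joint passes its speed limit or range.

## Robot

A 7-joint arm with a two-finger parallel gripper is mounted at the origin on the work surface; the furniture and walls round the work are solid. World frame = base frame: x ahead of the robot, y to its left, z up, the work surface at z = 0. Lengths are in m, angles in rad, forces in N, time in s.
With the tool pointing down it reaches from about 0.35 to 0.9 m from the base axis. Payload 7.2 kg.
Tool frame: the origin (TCP) lies at the very end of the fingers, on their centre line; the grasp point (between the pads) lies 19 mm behind it; z points along the fingers, y is the line along which they close (so a half turn about z gives the same grasp; the last joint's range is limited). The gripper opens to 88 mm and grips with 3 to 60 N. Pads are 20 mm wide; open, the fingers measure 115 mm over their backs; the gripper's body (75 mm by 178 mm) begins 61 mm behind the grasp point.
Start: joints at [1.058, 0.411, -0.013, 1.596, 0.006, 1.134, -0.082], TCP at [0.269, -0.564, 0.223] pointing down, gripper open.
Joint ranges: [-2.95, 2.95], [-0.29, 1.99], [-1.47, 1.44], [0.14, 2.54], [-1.03, 4.17], [0.13, 1.85], [-2.86, 2.86]. Speed limits (rad/s): [2.39, 2.39, 3.01, 3.01, 3.14, 3.14, 3.14].

## Interface

Orientations are given as a unit quaternion [w, x, y, z].
In Python, from plant import arm gives the robot as it stands.
- The arm moves only by the tool drive_tool, never from a script. Its argument "commands" is a list that holds one entry, the list of rows, each a list of 5 numbers: the shift along the world's x, y, z in mm, then the turn about the world's z in rad, then the finger opening in mm, from 0 to 87.8. In form: [[[tx, ty, tz, roll, hand], ...]]. A call has 1 to 8 rows; each row is the pose to reach, as a shift and turn from the pose commanded when the call began; what a row does not reach only later rows make up. A row lasts 1/12 s, in which the tool goes at most 41.7 mm and 7.16 degrees, less where a joint would pass 70% of its speed; a pose out of reach is approached as far as the arm can. A call with a gripper value outside its range is refused whole. The fingers move at their own pace and stop on an object; the grip force is fixed at half the most. Time passes only in rows, so rows that repeat a pose let the fingers close. It gives the time, the measured TCP pose, the force, the opening and the grip force at its end, in the units of the state.
- arm.observe(): the state, without advancing time (a new reading comes with each control period).
- arm.camera(name): name is "scene" or "top"; returns a dict with "frame" (420x560x3 uint8, red, green, blue), "z_map" (420x560 float32, m along the optical axis (not along the pixel's ray), 0 where there is no reading), "fx", "fy", "cx", "cy" (pixels), "k1" (the pictures are not rectified: a ray, as slopes to the right and down, at radius r is drawn at 1 + k1 r^2 times it, then the intrinsics apply), "rvec" (rotation vector, rad) and "tvec" (3), from world to camera coordinates, as OpenCV has them. Camera axes: x right, y down, z forward; pixel columns grow to the right and rows downward; lengths in m; the calibration is good to about 2 mm. A picture is of the moment at which its call begins.
- arm.job_done(): hands the job in; it is judged then, once.
The state is a dict: "clock": time; "q": joint angles; "qd": joint speeds; "tau": joint torques, N m; "tcp_pos": TCP position; "orientation": TCP orientation; "ft_force": force on the tool from outside, world axes, zero at the start; "torque": the same for the moment, N m; "gripper_width": finger opening in m; "grasp_force": force on a finger pad.
Only numpy, scipy, OpenCV 4.12 (cv2) and the standard library are available. Lean on these libraries where they do the work, as an engineer would, in place of code of your own. Each camera call takes 0.05 s, during which the arm holds its last target. There are 200 camera calls.

## Working session

There is one attempt and no reset: what is moved stays moved. The work goes in short steps, Python scripts to look and compute and a tool call to move; the robot and the scene stay as the last step left them, time stands still between calls to the robot, and variables do not carry over. Pictures are saved under pics/ and viewed, at most 10 in all, crops included, and the job is handed in when it is done.

Besides the shell and the picture viewer there is one more tool, called after ">>>" as name([rows], argument=value, ...), one row to a line, values as JSON. drive_tool: Moves the arm, as the interface text tells. Its arguments: {"type":"object","properties":{"commands":{"type":"array"}},"required":["commands"]}

```bash
ls; mkdir -p pics; cat > h.py <<'E'
import numpy as np, cv2
from plant import arm
def cam(n):
    c=arm.camera(n); c['R']=cv2.Rodrigues(np.array(c['rvec'],float))[0]; c['t']=np.array(c['tvec'],float).ravel(); return c
def rays(c,uv):
    uv=np.atleast_2d(uv).astype(float)
    d=np.c_[(uv[:,0]-c['cx'])/c['fx'],(uv[:,1]-c['cy'])/c['fy']]
    s=d.copy()
    for _ in range(20): s=d/(1+c['k1']*(s**2).sum(1,keepdims=True))
    return np.c_[s,np.ones(len(s))]
def onplane(c,uv,z):
    D=rays(c,uv)@c['R']; o=-c['R'].T@c['t']
    return o+D*((z-o[2])/D[:,2])[:,None]
def cloud(c):
    h,w=c['z_map'].shape; u,v=np.meshgrid(np.arange(w),np.arange(h))
    r=rays(c,np.c_[u.ravel(),v.ravel()])*c['z_map'].reshape(-1,1)
    P=((r-c['t'])@c['R']).reshape(h,w,3); P[c['z_map']==0]=np.nan; return P
def save(c,n,crop=None,k=1):
    f=c['frame'][:,:,::-1]
    if crop: f=f[crop[1]:crop[3],crop[0]:crop[2]]
    cv2.imwrite('pics/'+n,cv2.resize(f,None,fx=k,fy=k))
E
python3 - <<'E'
from h import *
import pickle
a=cam('scene');b=cam('top');pickle.dump((a,b),open('c0.pkl','wb'))
save(a,'s0.png');save(b,'t0.png')
for c in(a,b): print(-c['R'].T@c['t'],c['R'][2])
print(arm.observe())
E
```

```text
pics
[-0.2980537   0.53067411  0.62380666] [ 0.66974967 -0.592269   -0.44794287]
[ 0.26149095 -0.17264698  1.32698954] [ 0.19176844  0.02820709 -0.98103477]
{'clock': 0.1, 'q': array([ 1.05780909,  0.41182247, -0.01271269,  1.59693561,  0.00561429,
        1.13430905, -0.08219904]), 'qd': array([ 0.00022945, -0.0022056 ,  0.00022106, -0.00218273,  0.00070005,
        0.00070665,  0.00215396]), 'tau': array([ 1.83424068e-03, -5.89099038e+01,  6.43347055e-01, -2.91710418e+01,
       -5.38635801e-02,  1.45353534e-02,  7.13288705e-05]), 'tcp_pos': array([ 0.26868496, -0.5638023 ,  0.22190171]), 'orientation': array([-6.86874283e-04,  9.75368546e-01,  2.20580328e-01, -2.13830863e-04]), 'ft_force': array([ 0.01666723, -0.57026168, -0.0841494 ]), 'torque': array([-0.01347048, -0.04673366, -0.03365138]), 'grasp_force': 0.0, 'gripper_width': 0.08795947946252483}
```

View pics/s0.png

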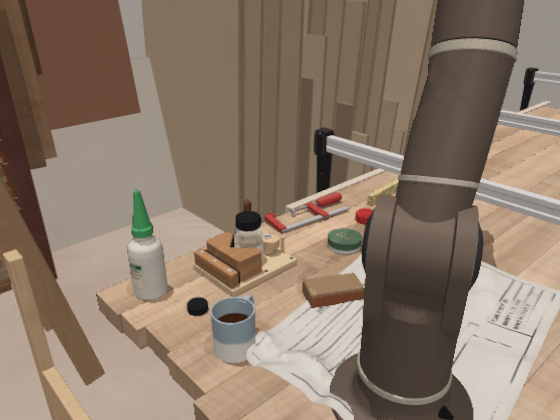

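View pics/t0.png

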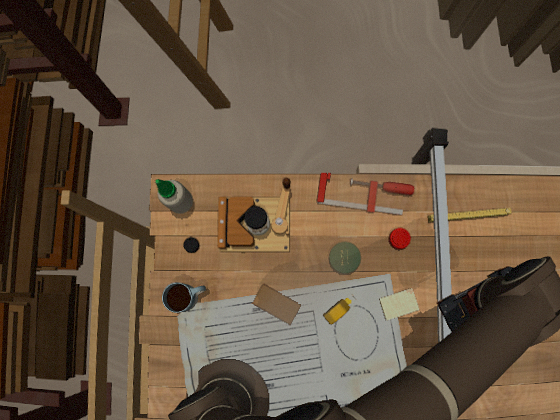

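The scene view shows the jig with the jar and black lid at about (248,225). In the top view the lid is at (256,218), the handle at (286,184), the cam pivot near (280,225), the V on the left, the bottle at (170,195) and the tin at (345,257). Next I'll measure these.

```bash
python3 - <<'E'
from h import *
import pickle
a,b=pickle.load(open('c0.pkl','rb'))
P=cloud(b); Z=P[:,:,2]
save(b,'t0c.png',(205,165,305,265),6)
f=b['frame'].astype(int); mx=f.max(2); hsv=cv2.cvtColor(b['frame'],cv2.COLOR_RGB2HSV)
roi=np.zeros(Z.shape,bool); roi[165:265,205:305]=1
# lid top: z 0.132, dark
m=roi&(Z>.122)&(Z<.142); m2=m.copy(); m2[:,275:]=0
def rep(n,m):
    v,u=np.nonzero(m); p=P[m]; print(n,m.sum(),'uv',u.mean(),v.mean(),'med',np.median(p,0),'min',p.min(0),'max',p.max(0))
rep('lid',m2&(mx<110))
h=roi&(Z>.095)&(Z<.125); h[:,:275]=0; h[205:]=0
rep('handle',h)
base=roi&(Z>.010)&(Z<.026)
rep('base',base)
n,l,st,ce=cv2.connectedComponentsWithStats(base.astype(np.uint8))
for i in range(1,n):
    if st[i,4]>50: print(st[i],ce[i])
cn=np.argwhere(base)[:,::-1].astype(np.float32)
w=onplane(b,cn,.018)[:,:2].astype(np.float32); print('rect',cv2.minAreaRect(w))
# lever plate
lev=roi&(Z>.045)&(Z<.07);lev[:,:272]=0;rep('lever',lev)
# circle of lid
g=(m2&(mx<110)).astype(np.uint8); cs,_=cv2.findContours(g,0,1); c=max(cs,key=cv2.contourArea); (x,y),r=cv2.minEnclosingCircle(c); print('lid circ',x,y,r,onplane(b,[[x,y]],.132))
for n,bx in (('bottle',(150,170,195,220)),('tin',(325,238,365,278))):
    q=P[bx[1]:bx[3],bx[0]:bx[2]].reshape(-1,3); q=q[q[:,2]>.02]; print(n,q.min(0),q.max(0),np.median(q,0))
E
```

```text
lid 411 uv 254.95863746958636 217.1508515815085 med [ 0.47717425 -0.07854791  0.13169586] min [ 0.44867372 -0.10633293  0.12204112] max [ 0.50597852 -0.05008278  0.13903364]
handle 56 uv 285.82142857142856 182.03571428571428 med [ 0.57384324 -0.15602202  0.10976515] min [ 0.56526802 -0.16636575  0.09536972] max [ 0.5850112  -0.14532857  0.11683024]
base 1269 uv 266.1946414499606 230.55003940110322 med [ 0.43964523 -0.10826103  0.01740727] min [ 0.4030421  -0.16123674  0.01000204] max [0.55286332 0.02842508 0.02595657]
[ 219  198   70   54 1200] [265.09416667 231.58166667]
[285 198   4  27  67] [287.05970149 213.04477612]
rect ((0.47736120223999023, -0.06646975874900818), (0.14825588464736938, 0.18926502764225006), 0.09625915437936783)
lever 484 uv 281.1322314049587 213.349173553719 med [ 0.49582595 -0.14448521  0.05509843] min [ 0.44556367 -0.16615673  0.04566579] max [ 0.5830215  -0.11836344  0.0682293 ]
lid circ 255.0 217.25 11.470170021057129 [[ 0.4764778  -0.07857172  0.132     ]]
bottle [0.50789191 0.10835382 0.02005165] [0.57767782 0.17712611 0.24631485] [0.53168968 0.13273921 0.12574248]
tin [ 0.34627079 -0.35600284  0.02026284] [ 0.43118857 -0.27162552  0.03786626] [ 0.38682954 -0.31431651  0.02961321]
```

View pics/t0c.png

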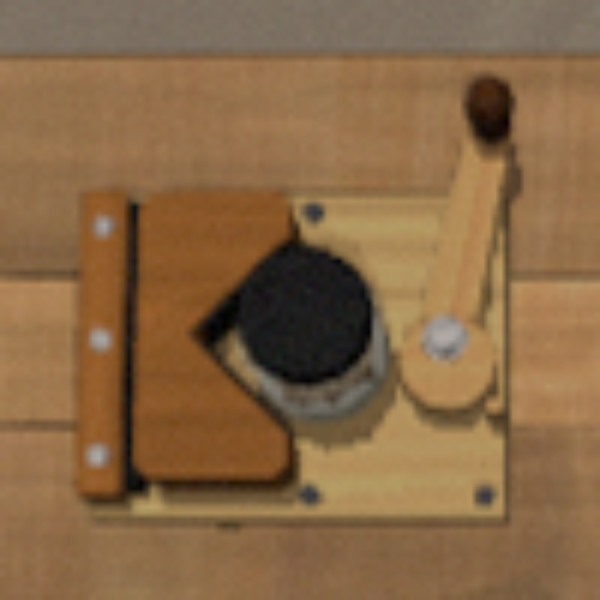

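```bash
python3 - <<'E'
from h import *
import pickle
a,b=pickle.load(open('c0.pkl','rb'))
P=cloud(b)
print('pivot',onplane(b,[[279.2,221.2]],.06),'handle top',onplane(b,[[205+489/6,165+108/6]],.112))
for v in (140,150,170,190,220,250,280):
    r=P[v,420:470]; k=np.nanargmax(np.where(r[:,2]<.6,r[:,2],np.nan)); print(v,r[k])
Q=cloud(a)
for uv in ((323,150),(400,165),(350,145),(475,180),(540,200),(530,90)): print(uv,Q[uv[1],uv[0]])
E
```

```text
pivot [[ 0.47894224 -0.13775435  0.06      ]] handle top [[ 0.5707075  -0.15736117  0.112     ]]
140 [ 0.6611871  -0.55073307  0.19819538]
150 [ 0.64016768 -0.55143716  0.1824472 ]
170 [ 0.5871481  -0.52664903  0.18448599]
190 [ 0.5363328  -0.53630163  0.18403286]
220 [ 0.46163395 -0.54234003  0.18292106]
250 [ 0.38805349 -0.53773601  0.18533173]
280 [ 0.31643723 -0.53570388  0.18161704]
(323, 150) [ 0.65314027 -0.51725138  0.14052149]
(400, 165) [ 0.38984418 -0.53443518  0.15908794]
(350, 145) [ 0.56428416 -0.5347687   0.17343787]
(475, 180) [-0.04167882 -0.03856469  0.38541724]
(540, 200) [ 0.03215362 -0.53073506  0.17675723]
(530, 90) [ 0.65258467 -1.98634685  0.09506765]
```

>>> drive_tool([
  [[0,0,40,0.12,88],[0,20,50,0.25,88],[35,60,50,0.37,88],[65,95,50,0.5,88],[95,130,50,0.62,88],[125,165,50,0.75,88],[155,200,50,0.87,88],[185,240,50,1.0,88]],
])

```text
clock: 0.77
tcp_pos: [0.4315, -0.352, 0.2725]
orientation: [-0.0, 0.75, 0.662, -0.0]
ft_force: [1.3, -0.3, -0.5]
gripper_width: 0.0878
grasp_force: 0.0
```

>>> drive_tool([
  [[20,28,0,0.12,87],[40,56,0,0.25,87],[60,84,0,0.37,87],[80,112,0,0.5,87],[100,140,0,0.62,87],[120,167,0,0.75,87],[120,167,0,0.87,87],[120,167,0,1.0,87]],
])

```text
clock: 1.43
tcp_pos: [0.5517, -0.1837, 0.2722]
orientation: [-0.0, 0.341, 0.94, 0.001]
ft_force: [-0.6, -0.3, 0.4]
gripper_width: 0.0874
grasp_force: 0.0
```

>>> drive_tool([
  [[0,0,0,0.12,60],[0,0,-20,0.25,50],[0,0,-40,0.37,45],[0,0,-60,0.48,45],[0,0,-60,0.48,45],[0,0,-60,0.48,45]],
])

```text
clock: 1.93
tcp_pos: [0.5499, -0.1866, 0.2118]
orientation: [-0.001, 0.115, 0.993, 0.001]
ft_force: [0.9, -0.7, 1.4]
gripper_width: 0.0504
grasp_force: 0.0
```

```bash
python3 - <<'E'
from h import *
o=arm.observe();print(o['tcp_pos'],o['orientation'],o['q'].round(3),o['gripper_width'])
from scipy.spatial.transform import Rotation as R
q=o['orientation'];print(R.from_quat(np.r_[q[1:],q[0]]).as_matrix()[:,1])
a=cam('scene');save(a,'s1.png',(180,150,340,290),4)
E
```

```text
[ 0.54991921 -0.18662143  0.21181774] [-1.28975471e-03  1.14946861e-01  9.93370663e-01  5.30861481e-04] [ 0.725  0.423 -0.643  1.686  0.275  1.128  1.345] 0.050415012183215965
[2.28371048e-01 9.73573875e-01 7.58177931e-04]
```

View pics/s1.png

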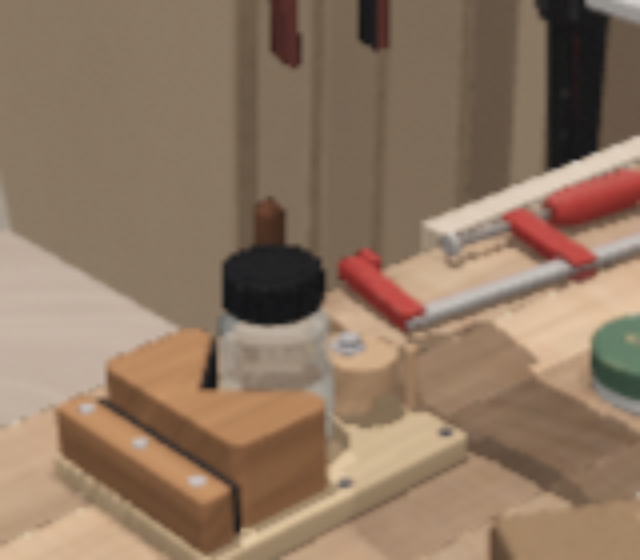

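The picture shows the handle at crop (268,220), with the two finger tips hanging at (285,40) and (370,40), so the tool is still short of the handle.

>>> drive_tool([
  [[12,15,-20,0,55],[24,30,-40,0,55],[24,30,-75,0,55],[24,30,-100,0,55],[24,30,-130,0,55],[24,30,-134,0,45],[24,30,-134,0,45]],
])

```text
clock: 2.57
tcp_pos: [0.5743, -0.1566, 0.0784]
orientation: [-0.001, 0.114, 0.993, 0.0]
ft_force: [-0.0, -0.7, 1.1]
gripper_width: 0.0463
grasp_force: 0.0
```

```bash
python3 - <<'E'
from h import *
o=arm.observe();print(o['tcp_pos'],o['ft_force'])
a=cam('top');save(a,'t1.png',(235,150,335,250),6)
E
```

```text
[ 0.57434187 -0.15655762  0.07837093] [-0.01314014 -0.71297183  1.13827764]
```

View pics/t1.png

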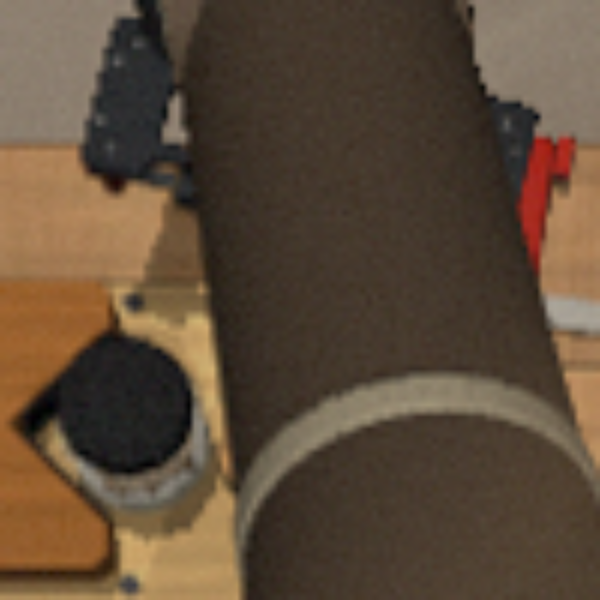

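>>> drive_tool([
  [[0,0,0,0,18],[0,0,0,0,18],[0,0,0,0,18],[0,0,0,0,18],[0,0,0,0,18]],
])

```text
clock: 3.03
tcp_pos: [0.5755, -0.1568, 0.0798]
orientation: [0.001, 0.113, 0.994, -0.0]
ft_force: [-0.3, -0.4, 5.5]
gripper_width: 0.0206
grasp_force: 30.0
```

>>> drive_tool([
  [[0,0,0,0,26],[0,0,0,0,26],[0,0,0,0,26]],
])

```text
clock: 3.28
tcp_pos: [0.5745, -0.1567, 0.0785]
orientation: [-0.0, 0.113, 0.994, -0.0]
ft_force: [0.3, -0.1, 0.0]
gripper_width: 0.0262
grasp_force: 0.0
```

```bash
python3 - <<'E'
import numpy as np
p=np.array([.478,-.1355]);r=.1
for d in range(-12,-128,-6):
    t=np.deg2rad(d); x=p+r*np.array([np.cos(t),np.sin(t)]); print(d,((x-[.5743,-.1566])*1000).round(0),round(np.deg2rad(d+12.5),2))
E
```

```text
-12 [2. 0.] 0.01
-18 [ -1. -10.] -0.1
-24 [ -5. -20.] -0.2
-30 [-10. -29.] -0.31
-36 [-15. -38.] -0.41
-42 [-22. -46.] -0.51
-48 [-29. -53.] -0.62
-54 [-38. -60.] -0.72
-60 [-46. -66.] -0.83
-66 [-56. -70.] -0.93
-72 [-65. -74.] -1.04
-78 [-76. -77.] -1.14
-84 [-86. -78.] -1.25
-90 [-96. -79.] -1.35
-96 [-107.  -78.] -1.46
-102 [-117.  -77.] -1.56
-108 [-127.  -74.] -1.67
-114 [-137.  -70.] -1.77
-120 [-146.  -66.] -1.88
-126 [-155.  -60.] -1.98
```

Handle gripped and confirmed at 20.6 mm. Now I'll swing it with the fingers as a loose cage.

>>> drive_tool([
  [[0,-10,0,-0.1,26],[-5,-20,0,-0.2,26],[-10,-29,0,-0.31,26],[-15,-38,0,-0.41,26],[-22,-46,0,-0.51,26],[-29,-53,0,-0.62,26],[-38,-60,0,-0.72,26],[-46,-66,0,-0.83,26]],
])

```text
clock: 3.95
tcp_pos: [0.5284, -0.2227, 0.0784]
orientation: [-0.0, 0.506, 0.862, 0.0]
ft_force: [0.7, 1.9, 0.0]
gripper_width: 0.0259
grasp_force: 0.6
```

>>> drive_tool([
  [[-10,-4,0,-0.1,26],[-19,-8,0,-0.21,26],[-30,-11,0,-0.31,26],[-40,-12,0,-0.42,26],[-50,-13,0,-0.52,26],[-61,-12,0,-0.63,26]],
])

```text
clock: 4.45
tcp_pos: [0.4685, -0.2349, 0.0787]
orientation: [0.001, 0.749, 0.663, 0.001]
ft_force: [4.9, -1.6, -3.5]
gripper_width: 0.0261
grasp_force: 2.2
```

>>> drive_tool([
  [[-5,1,0,-0.05,26],[-10,1,0,-0.1,26],[-15,3,0,-0.15,26],[-20,4,0,-0.21,26],[-25,6,0,-0.26,26],[-30,8,0,-0.31,26]],
])

```text
clock: 4.95
tcp_pos: [0.4387, -0.227, 0.0789]
orientation: [0.001, 0.841, 0.541, 0.001]
ft_force: [3.5, -0.6, -1.3]
gripper_width: 0.026
grasp_force: 1.7
```

>>> drive_tool([
  [[-3,1,0,-0.03,26],[-5,2,0,-0.06,26],[-7,3,0,-0.09,26],[-9,5,0,-0.11,26],[-9,5,0,-0.11,26]],
])

```text
clock: 5.37
tcp_pos: [0.4305, -0.2225, 0.0791]
orientation: [0.002, 0.869, 0.494, 0.001]
ft_force: [6.0, -4.5, -4.0]
gripper_width: 0.0261
grasp_force: 3.5
```

>>> drive_tool([
  [[-2,1,0,-0.01,26],[-4,2,0,-0.02,26],[-5,3,0,-0.03,26],[-5,3,0,-0.03,26]],
])

```text
clock: 5.7
tcp_pos: [0.4305, -0.2221, 0.0798]
orientation: [0.006, 0.877, 0.481, 0.005]
ft_force: [21.9, -12.2, -17.9]
gripper_width: 0.0265
grasp_force: 11.9
```

>>> drive_tool([
  [[4,-2,0,0.03,26],[7,-4,0,0.03,30],[7,-4,0,0.03,45],[7,-4,0,0.03,50],[7,-4,30,0,50],[7,-4,70,-0.1,60],[7,-4,110,-0.2,70],[7,-4,125,-0.3,87]],
])

```text
clock: 6.37
tcp_pos: [0.4318, -0.2229, 0.2083]
orientation: [0.002, 0.939, 0.343, 0.002]
ft_force: [0.9, -0.3, -0.3]
gripper_width: 0.0665
grasp_force: 0.0
```

>>> drive_tool([
  [[-15,-10,10,-0.12,87],[-45,-15,10,-0.25,87],[-80,-20,10,-0.37,87],[-110,-20,10,-0.5,87],[-110,-20,10,-0.5,87]],
])

```text
clock: 6.78
tcp_pos: [0.3147, -0.2424, 0.2131]
orientation: [-0.001, 0.995, 0.096, -0.002]
ft_force: [-1.3, -0.3, -0.5]
gripper_width: 0.0871
grasp_force: 0.0
```

```bash
python3 - <<'E'
from h import *
import pickle
b=cam('top');a=cam('scene');pickle.dump((a,b),open('c1.pkl','wb'))
o=arm.observe();print(o['tcp_pos'],o['orientation'],o['q'].round(2))
P=cloud(b);Z=P[:,:,2];mx=b['frame'].max(2)
m=(Z>.122)&(Z<.142)&(mx<110);m[:,275:]=0;m[:,:225]=0;m[260:]=0;m[:180]=0
p=P[m];print(m.sum(),p.min(0),p.max(0),np.median(p,0))
c=max(cv2.findContours(m.astype(np.uint8),0,1)[0],key=cv2.contourArea);(x,y),r=cv2.minEnclosingCircle(c);print(x,y,r,onplane(b,[[x,y]],.132))
x=np.hstack([cv2.resize(b['frame'][165:285,205:325],(400,400)),cv2.resize(a['frame'][170:310,170:310],(400,400))]);cv2.imwrite('pics/c1.png',x[:,:,::-1])
E
```

```text
[ 0.3197335  -0.24239261  0.21384361] [2.11301153e-05 9.94800843e-01 1.01839340e-01 1.78977966e-04] [ 0.53  0.03  0.    2.11 -0.    1.   -0.84]
414 [ 0.44957349 -0.09871851  0.12225327] [ 0.50598123 -0.04249787  0.13929001] [ 0.47737183 -0.07130199  0.13189694]
252.26026916503906 216.8527374267578 11.47910213470459 [[ 0.47747295 -0.07162025  0.132     ]]
```

View pics/c1.png

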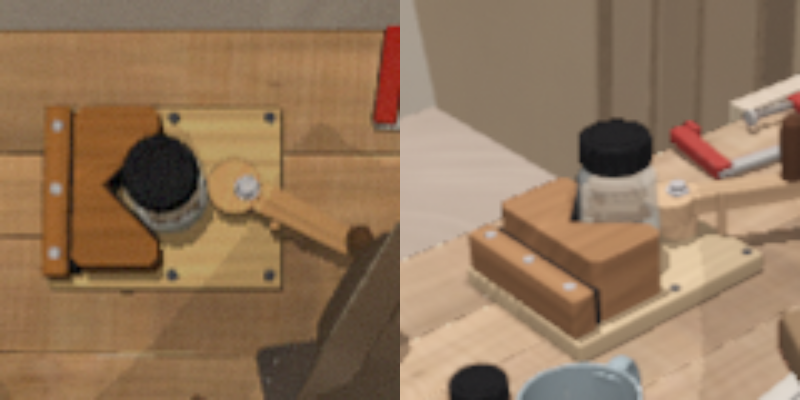

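The left panel shows the lever at its stop, with the handle at (358,240) and the pivot at (246,187). The jar is pushed about 7 mm into the V and the lid is at (160,172). Next is the lid.

>>> drive_tool([
  [[25,28,0,0,87],[50,56,0,0,87],[75,84,0,0,87],[100,110,0,0,87],[125,135,0,0,87],[150,160,0,0,87],[158,171,0,0,87],[158,171,0,0,87]],
])

```text
clock: 7.55
tcp_pos: [0.4813, -0.067, 0.2131]
orientation: [-0.001, 0.994, 0.106, 0.0]
ft_force: [-0.7, 0.3, 0.3]
gripper_width: 0.0875
grasp_force: 0.0
```

>>> drive_tool([
  [[-4,-4,-20,0,87],[-4,-4,-45,0,87],[-4,-4,-60,0,87],[-4,-4,-60,0,87]],
])

```text
clock: 7.88
tcp_pos: [0.4724, -0.0758, 0.1506]
orientation: [-0.001, 0.995, 0.103, -0.003]
ft_force: [-0.4, 0.1, -0.6]
gripper_width: 0.0871
grasp_force: 0.0
```

>>> drive_tool([
  [[0,0,0,0,87],[0,0,0,0,87]],
])

```text
clock: 8.05
tcp_pos: [0.4752, -0.0758, 0.1544]
orientation: [0.0, 0.995, 0.102, 0.0]
ft_force: [0.2, -0.2, 0.7]
gripper_width: 0.0872
grasp_force: 0.0
```

>>> drive_tool([
  [[2,4,-15,0,87],[2,4,-30,0,87],[2,4,-42,0,87],[2,4,-49,0,87],[2,4,-49,0,87],[2,4,-49,0,87]],
])

```text
clock: 8.55
tcp_pos: [0.4772, -0.0717, 0.1054]
orientation: [0.0, 0.995, 0.102, 0.0]
ft_force: [-0.4, 1.0, -0.4]
gripper_width: 0.0867
grasp_force: 0.0
```

>>> drive_tool([
  [[0,0,0,0,50],[0,0,0,0,50],[0,0,0,0,50],[0,0,0,0,50],[0,0,0,0,50],[0,0,0,0,50]],
])

```text
clock: 9.05
tcp_pos: [0.4769, -0.0715, 0.105]
orientation: [0.0, 0.995, 0.102, 0.0]
ft_force: [-0.2, 0.6, 1.8]
gripper_width: 0.0594
grasp_force: 30.0
```

```bash
python3 - <<'E'
from h import *
o=arm.observe();print(o['tcp_pos'],o['ft_force'],o['torque'],o['gripper_width'],o['grasp_force'],o['q'].round(2))
E
```

```text
[ 0.47689846 -0.07149168  0.10496116] [-0.21668825  0.59440841  1.75563063] [0.18670241 0.09230565 0.0381697 ] 0.059404267245197206 30.000434922985733 [ 0.21  0.33 -0.19  2.05  0.09  0.77 -1.4 ]
```

>>> drive_tool([
  [[0,0,0,0.05,50],[0,0,0,0.1,50],[0,0,0,0.15,50],[0,0,0.5,0.2,50],[0,0,0.5,0.25,50],[0,0,1,0.3,50],[0,0,1,0.3,50]],
])

```text
clock: 9.63
tcp_pos: [0.4764, -0.0717, 0.1053]
orientation: [-0.0, 0.968, 0.251, -0.0]
ft_force: [1.3, 0.8, -4.5]
gripper_width: 0.0595
grasp_force: 30.0
```

```bash
cat > st.py <<'E'
from h import *
o=arm.observe();q=o['orientation'];print(o['tcp_pos'],o['ft_force'].round(2),o['torque'].round(3),'w',o['gripper_width'],'yaw',2*np.arctan2(q[2],q[1]))
E
cat > lid.py <<'E'
from st import *
import sys
a=cam('scene');b=cam('top')
x=np.hstack([cv2.resize(b['frame'][165:285,205:325],(400,400)),cv2.resize(a['frame'][170:290,200:320],(400,400))]);cv2.imwrite('pics/'+sys.argv[1],x[:,:,::-1])
E
python3 lid.py u1.png
```

```text
[ 0.47644978 -0.07173035  0.10533624] [ 1.29  0.77 -4.52] [ 0.037 -0.189  0.209] w 0.059457050187917804 yaw 0.5069176806446012
```

View pics/u1.png

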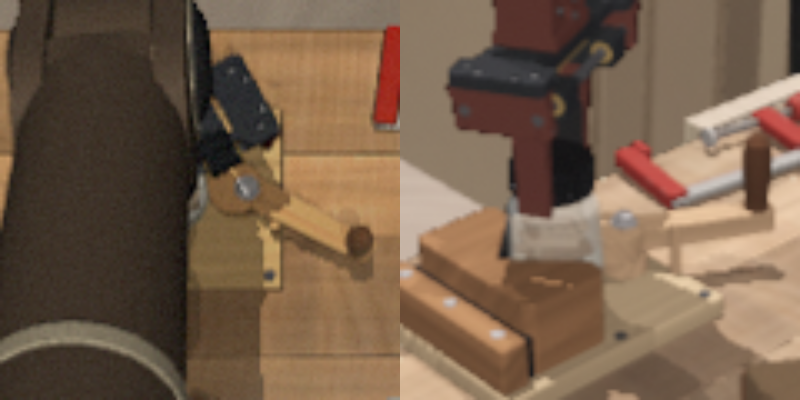

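The picture shows the fingers on the lid at right-panel (550,180) and the lever still at its stop, with the handle at left-panel (358,240).

>>> drive_tool([
  [[0,0,0,0.06,50],[0,0,0,0.12,50],[0,0,0,0.18,50],[0,0,0,0.24,50],[0,0,0,0.3,50],[0,0,0,0.36,50],[0,0,0,0.42,50],[0,0,0,0.48,50]],
])

```text
clock: 10.4
tcp_pos: [0.4768, -0.0723, 0.1061]
orientation: [0.0, 0.881, 0.473, -0.0]
ft_force: [-1.2, -1.3, 4.0]
gripper_width: 0.0592
grasp_force: 30.0
```

```bash
python3 st.py
```

```text
[ 0.47675181 -0.07232883  0.10610046] [-1.16 -1.29  3.96] [-0.305  0.35  -0.184] w 0.05924185689437537 yaw 0.9849503982205847
```

>>> drive_tool([
  [[0,0,1,0.06,50],[0,0,1,0.12,50],[0,0,1,0.18,50],[0,0,1.5,0.24,50],[0,0,1.5,0.3,50],[0,0,2,0.36,50],[0,0,2,0.42,50],[0,0,2.5,0.48,50]],
])

```text
clock: 11.07
tcp_pos: [0.477, -0.073, 0.108]
orientation: [0.001, 0.744, 0.668, -0.0]
ft_force: [3.4, -5.2, -7.8]
gripper_width: 0.0592
grasp_force: 30.0
```

```bash
python3 st.py
```

```text
[ 0.47701995 -0.07300475  0.1080065 ] [ 3.4  -5.19 -7.83] [-0.949 -0.842 -0.409] w 0.05920171139618747 yaw 1.4642005960371924
```

>>> drive_tool([
  [[0,0.5,-0.5,0.06,50],[0,0.5,-0.5,0.12,50],[0,0.5,-0.5,0.18,50],[0,0.5,0,0.24,50],[0,0.5,0,0.3,50],[0,0.5,0,0.36,50],[0,0.5,0.5,0.42,50],[0,0.5,0.5,0.48,50]],
])

```text
clock: 11.73
tcp_pos: [0.478, -0.0728, 0.1091]
orientation: [0.002, 0.564, 0.826, 0.0]
ft_force: [3.9, -3.8, -3.0]
gripper_width: 0.0594
grasp_force: 30.0
```

```bash
python3 st.py
```

```text
[ 0.4780254  -0.07283057  0.10906066] [ 3.87 -3.84 -2.96] [-0.903 -0.92  -0.167] w 0.05942194604501825 yaw 1.9442286378064642
```

>>> drive_tool([
  [[0,0.5,0,0.06,50],[0,0.5,0,0.12,50],[0,0.5,0.5,0.18,50],[0,0.5,0.5,0.24,50],[0,0.5,0.5,0.3,50],[0,0.5,1,0.36,50],[0,0.5,1,0.42,50],[0,0.5,1,0.42,50]],
])

```text
clock: 12.4
tcp_pos: [0.4788, -0.072, 0.1103]
orientation: [0.002, 0.378, 0.926, 0.0]
ft_force: [5.5, -3.2, -1.2]
gripper_width: 0.0592
grasp_force: 30.0
```

```bash
python3 st.py
```

```text
[ 0.47880933 -0.0719719   0.11033665] [ 5.48 -3.2  -1.18] [-0.761 -1.312  0.02 ] w 0.059223685823788556 yaw 2.3655439853029496
```

>>> drive_tool([
  [[1,0,0,0.05,50],[1,0,0,0.1,50],[1,0,0.5,0.15,50],[1,0,0.5,0.19,50],[1,0,0.5,0.19,50]],
])

```text
clock: 12.82
tcp_pos: [0.4791, -0.0717, 0.1107]
orientation: [0.001, 0.29, 0.957, -0.0]
ft_force: [3.6, -4.6, 0.0]
gripper_width: 0.0591
grasp_force: 30.0
```

```bash
python3 st.py
```

```text
[ 0.47911203 -0.07172579  0.11067781] [ 3.64 -4.62  0.02] [-0.727 -1.091 -0.04 ] w 0.05911367205241148 yaw 2.554117378409528
```

Turned 2.35 rad; now I'll test-lift gently.

>>> drive_tool([
  [[0.5,0,0.5,0,50],[0.5,0,1,0,50],[0.5,0,1.5,0,50],[0.5,0,2,0,50],[0.5,0,2,0,50]],
])

```text
clock: 13.23
tcp_pos: [0.4793, -0.0714, 0.1124]
orientation: [0.001, 0.291, 0.957, 0.0]
ft_force: [4.6, -2.7, -3.9]
gripper_width: 0.0593
grasp_force: 30.0
```

```bash
python3 st.py
```

```text
[ 0.47928603 -0.07136746  0.11237976] [ 4.55 -2.72 -3.88] [-0.703 -1.158 -0.044] w 0.059264354078328606 yaw 2.5516676008196293
```

>>> drive_tool([
  [[0.5,0,0.5,0,50],[0.5,0,1,0,50],[0.5,0,1.5,0,50],[0.5,0,2,0,50],[0.5,0,2,0,50]],
])

```text
clock: 13.65
tcp_pos: [0.4794, -0.0712, 0.1143]
orientation: [0.001, 0.29, 0.957, -0.0]
ft_force: [4.2, -3.6, -4.1]
gripper_width: 0.0591
grasp_force: 30.0
```

```bash
python3 st.py
```

```text
[ 0.47942646 -0.07118485  0.11433979] [ 4.15 -3.63 -4.14] [-0.662 -1.073 -0.016] w 0.05912969745114705 yaw 2.552396288446715
```

```bash
python3 - <<'E'
from h import *
a=cam('scene');save(a,'u2.png',(205,195,295,275),8)
E
```

```text
(no output)
```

View pics/u2.png

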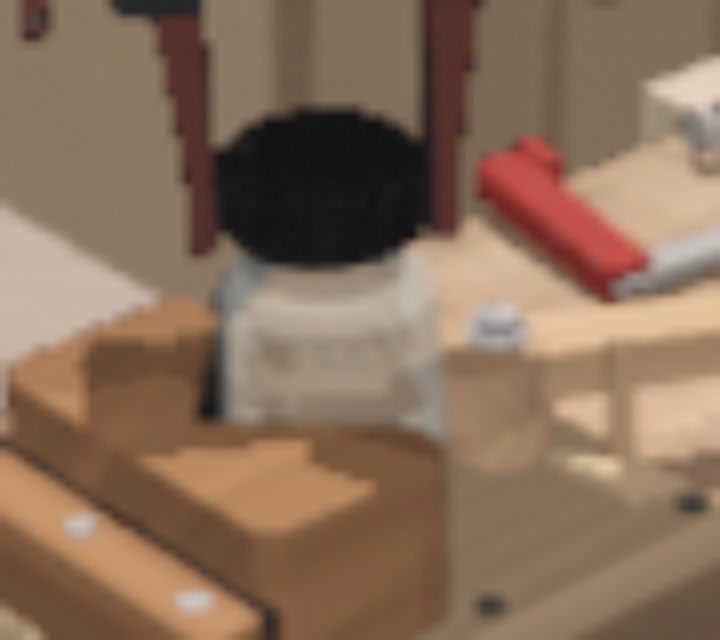

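The picture shows the lid between the fingers at (320,190), with the jar below it at (330,340). I need to know whether the jar itself has moved.

```bash
python3 - <<'E'
from h import *
import pickle
a0,b0=pickle.load(open('c1.pkl','rb'));a=cam('scene')
g0=cv2.cvtColor(a0['frame'],6);g=cv2.cvtColor(a['frame'],6)
k=4
G0=cv2.resize(g0,None,fx=k,fy=k,interpolation=2);G=cv2.resize(g,None,fx=k,fy=k,interpolation=2)
for n,(x0,y0,x1,y1) in {'jar':(232,232,260,248),'label-ish':(235,236,256,247),'cam':(260,231,275,252),'vblock':(207,230,260,270)}.items():
    t=G0[y0*k:y1*k,x0*k:x1*k]; s=G[(y0-6)*k:(y1+6)*k,(x0-6)*k:(x1+6)*k]
    r=cv2.matchTemplate(s,t,cv2.TM_CCOEFF_NORMED);_,m,_,p=cv2.minMaxLoc(r);print(n,(p[0]/k-6),(p[1]/k-6),round(m,3))
o=-a['R'].T@a['t'];print('px per 10mm', a['fx']*.01/np.linalg.norm(o-[.477,-.07,.1]))
P0=cloud(a0);P=cloud(a)
m=(abs(P[...,0]-.477)<.06)&(abs(P[...,1]+.07)<.06)&(P[...,2]>.08)&(a['frame'].max(2)<45)
v,u=np.nonzero(m);print(m.sum(),u.min(),u.max(),v.min(),v.max())
# lid top plane fit
q=P[m];q=q[q[:,2]>np.percentile(q[:,2],50)];print(np.percentile(P[m][:,2],[1,50,90,99]))
A=np.c_[q[:,:2],np.ones(len(q))]
top=P[m];z=top[:,2];n=(z>.136)
t=top[n];print(n.sum(),np.linalg.lstsq(np.c_[t[:,:2]-t[:,:2].mean(0),np.ones(len(t))],t[:,2],rcond=None)[0],t.min(0),t.max(0))
E
```

```text
jar 0.0 -0.25 0.964
label-ish 0.0 0.0 0.995
cam -5.25 -4.0 0.833
vblock -0.25 -0.25 0.777
px per 10mm 4.357696078343036
1648 210 279 55 227
[0.12123789 0.23465162 0.4680849  0.48544912]
1479 [-2.42476701  3.03628175  0.29214129] [ 0.41726035 -0.1297795   0.1362417 ] [ 0.52500478 -0.01000203  0.48954929]
```

The jar hasn't moved, so I'll raise the lid straight up.

>>> drive_tool([
  [[0.5,0,2,0,50],[0.5,0,4,0,50],[0.5,0,6,0,50],[0.5,0,8,0,50],[0.5,0,10,0,50],[0.5,0,12,0,50]],
])

```text
clock: 14.25
tcp_pos: [0.4789, -0.0703, 0.1263]
orientation: [-0.0, 0.289, 0.957, -0.0]
ft_force: [0.1, -0.2, -0.9]
gripper_width: 0.0593
grasp_force: 30.0
```

>>> drive_tool([
  [[0,0,3,0,50],[0,0,6,0,50],[0,0,9,0,50],[0,0,12,0,50],[0,0,15,0,50],[0,0,16,0,50],[0,0,16,0,50],[0,0,16,0,50]],
])

```text
clock: 14.92
tcp_pos: [0.4792, -0.0707, 0.1422]
orientation: [0.0, 0.289, 0.957, -0.0]
ft_force: [0.8, -0.7, -1.8]
gripper_width: 0.0592
grasp_force: 30.0
```

```bash
python3 st.py; python3 - <<'E'
from h import *
a=cam('scene');b=cam('top')
x=np.hstack([cv2.resize(a['frame'][180:270,205:295],(540,540)),cv2.resize(b['frame'][165:265,225:325],(250,540))]);cv2.imwrite('pics/u3.png',x[:,:,::-1])
E
```

```text
[ 0.47919517 -0.07070339  0.14217792] [ 0.8  -0.73 -1.82] [-0.057 -0.133 -0.039] w 0.059176814540296246 yaw 2.5547306245644625
```

View pics/u3.png

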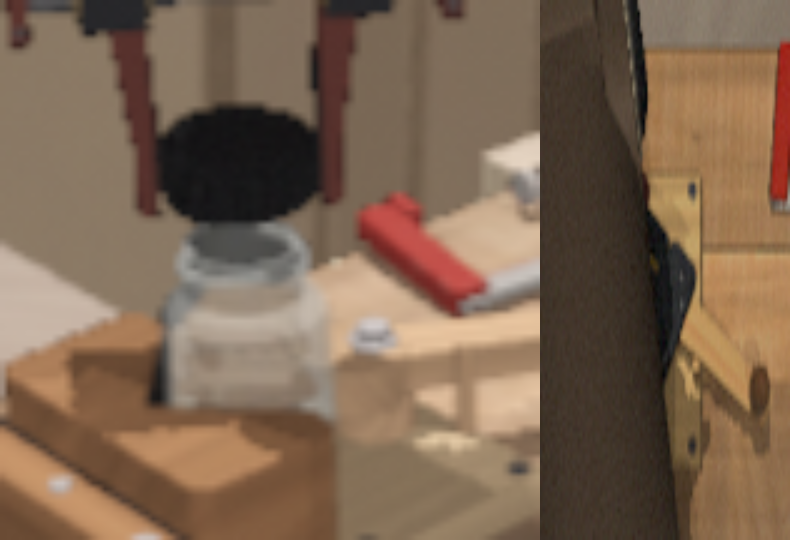

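The left panel shows the lid free at (240,165) above the open mouth at (242,255). The right panel shows the lever still at its stop, with the handle at (760,390). I'll check that the lid is level using depth.

```bash
python3 - <<'E'
from h import *
import pickle
a=cam('scene');a0,_=pickle.load(open('c1.pkl','rb'))
def lid(c,cx,cy,zt):
    P=cloud(c);r=np.hypot(P[...,0]-cx,P[...,1]-cy)
    m=(r<.034)&(P[...,2]>zt-.04)&(P[...,2]<zt+.015)&(c['frame'].max(2)<60)
    q=P[m];v,u=np.nonzero(m);print('n',m.sum(),'u',u.min(),u.max(),'v',v.min(),v.max(),'z',np.percentile(q[:,2],[1,50,99]).round(4))
    i=m&(r<.022)
    t=P[i];t=t[abs(t[:,2]-zt)<.012]
    for _ in range(4):
        A=np.c_[t[:,0]-cx,t[:,1]-cy,np.ones(len(t))];s=np.linalg.lstsq(A,t[:,2],rcond=None)[0];e=abs(A@s-t[:,2]);t=t[e<max(.0025,1.5*np.median(e))]
    print(len(t),'slopes/z',s.round(4),'res',e.std())
lid(a0,.4775,-.0715,.132);lid(a,.479,-.0707,.169)
E
```

```text
n 413 u 233 257 v 212 231 z [0.1103 0.1307 0.1354]
125 slopes/z [-0.0092  0.0009  0.1335] res 0.0005711201021730512
n 436 u 231 258 v 197 217 z [0.1466 0.1672 0.173 ]
114 slopes/z [-0.0096  0.004   0.1702] res 0.0005275566278196283
```

```bash
python3 -c "
from plant import arm
o=arm.observe();print(o['qd'].round(3),o['clock']);print(arm.job_done())"
```

```text
[-0.     0.001  0.001 -0.002 -0.001  0.     0.001] 15.0667
the job is handed in; nothing more can be done
None
```

Job handed in at 15.1 s on the robot's clock: the jar is clamped with the lever at its stop, and the lid, unscrewed by 2.35 rad, is held level and still about 21 mm above the open mouth.

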